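# Shift the lathe drive into reverse over its lockout gate

## Robot

A 6-joint arm with a two-finger parallel gripper is mounted at the origin on the work surface. World frame = base frame: x ahead of the robot, y to its left, z up, the work surface at z = 0. Lengths are in m, angles in rad, forces in N, time in s.
With the tool pointing down it reaches from about 0.35 to 0.775 m from the base axis. Payload 7.3 kg.
Tool frame: the origin (TCP) lies on the centre line of the jaws, within the pads' length; the fingertips stand 17 mm ahead of it and the grasp point (between the pads) lies 2 mm behind it (robot.tip_extent is the distance from the TCP to the fingertips, in m); z points along the fingers, y is the line along which they close (so a half turn about z gives the same grasp; the last joint's range is limited). The gripper opens to 92 mm and grips with 3 to 60 N. Pads are 19 mm wide; open, the fingers measure 130 mm over their backs; the gripper's body (75 mm by 190 mm) begins 47 mm behind the grasp point.
Start: joints at [1.18, 0.342, 1.524, -0, 1.275, -0.146], TCP at [0.127, 0.509, 0.244] pointing down, gripper open.
Joint ranges: [-2.53, 2.53], [-0.77, 2.02], [0.04, 2.7], [-1, 4.14], [0.28, 2.66], [-3.11, 3.11]. Speed limits (rad/s): [2.57, 2.57, 3.14, 3.14, 3.14, 3.14].

## Interface

Orientations are given as [roll, pitch, yaw] about the fixed x, y, z axes, in that order (R = Rz(yaw) Ry(pitch) Rx(roll)).
In Python, from cell import robot gives the robot as it stands.
- The arm moves only by the tool step_arm, never from a script. Its argument "motion" is a list of rows, each a list of 2 entries, a list of its own where there are three numbers: the shift along the tool's x, y, z in units of 60 mm (1.0 is 60 mm), then the turn about the tool's z in rad. In form: [[[x, y, z], spin], ...]. A call has 1 to 10 rows; each row is the pose to reach, as a shift and turn from the pose commanded when the call began, along the tool's axes at that moment; what a row does not reach only later rows make up. A row lasts 1/8 s, in which the tool goes at most 62.5 mm and 10.7 degrees, less where a joint would pass 70% of its speed; a pose out of reach is approached as far as the arm can. A call with a gripper value outside its range is refused whole. "hand" is the closure in counts, from 0 (fully open) to 255 (shut), set as the call begins (left out, the last holds). The fingers move at their own pace and stop on an object; "squeeze" is the grip in N (left out, the last holds). Time passes only in rows, so rows that repeat a pose let the fingers close. It gives the time, the measured TCP pose, the force, the opening and the grip force at its end, in the units of the state.
- robot.observe(): the state, without advancing time (a new reading comes with each control period).
- robot.read_camera(name): name is "side" or "top"; returns a dict with "pixels" (420x560x3 uint8, red, green, blue), "intrinsics" (3x3 intrinsics, pixels), "xyz" and "rotation" of the camera in the world. Camera axes: x right, y up, looking along -z (the intrinsics and any distortion apply to the point x, -y, -z); pixel columns grow to the right and rows downward; lengths in m; the calibration is good to about 2 mm. A picture is of the moment at which its call begins. There is no depth.
- robot.hand_in(): hands the job in; it is judged then, once.
The state is a dict: "time": time; "qpos": joint angles; "qvel": joint speeds; "joint_efforts": joint torques, N m; "tool_pos": TCP position; "tool_rot": TCP orientation; "contact_force": force on the tool from outside, world axes, zero at the start; "torque": the same for the moment, N m; "opening": finger opening in m; "grip_force": force on a finger pad.
Only numpy, scipy, OpenCV 4.12 (cv2) and the standard library are available. Lean on these libraries where they do the work, as an engineer would, in place of code of your own. Each camera call takes 0.05 s, during which the arm holds its last target. There are 200 camera calls.

## Task

Put the lathe drive into reverse: lift the lockout collar on the shift lever that has one, push that lever through the gate between the two steel cheeks to the far side, and let the collar drop fully home again behind the cheeks. Leave the plain ball-knob speed lever as it stands.

Things in the scene. Friction and masses are not known exactly. Their poses are not given: they have to be found in the camera images.
- reverse_stand: Fixed grey cast housing of the reverse lever, 160 (x) by 100 mm, top 108 mm up; origin under its centre, z up, x towards the reverse side (the way to push). On top, across the middle, stand two steel cheeks (the gate): 12 mm thick along x, each 22 mm wide, 18 mm apart, tops 140 mm above the table. The lever's shaft passes between them, the lowered collar's foot does not, from either side.
- collar_grip (a point): Centre of the lockout collar's round steel ring, 38 mm wide, 22 mm tall, on the reverse lever's 12 mm shaft; under the ring, one piece with it, a foot 26 (x) by 34 by 16 mm. z runs up the shaft and leans with it, y is the hinge axis. Collar down: 127 mm above the hinge along z; hinge 30 mm above the table, over the housing's centre; top of the 20 mm wide black end cap 40 mm above this point.
- reverse_lever (a joint): Lean of the reverse lever, rad: 0 upright in the gate, positive towards the reverse side, negative on the forward side where it starts; stops at -0.36 and 0.36. Collar down, the foot strikes the cheeks at about -0.19; it can drop home on the reverse side beyond about 0.19. Stiff hinge: stays where it is left, takes about 3 N at the collar to move.
- lift_collar (a joint): Height of the collar along the shaft, m: 0 fully down (home), 0.018 at its upper stop; its foot clears the cheeks from about 0.011 up. A light spring and its weight push it down with about 4 to 6 N, and it drops by itself when let go.
- speed_knob (a point): Centre of the 30 mm black ball on the plain speed lever: a bare 12 mm shaft with no collar, on a second housing of the same size without cheeks. Ball centre 152 mm from its hinge, which is 30 mm above the table. Not part of the job: leave alone. It leans either way at the start.
There are look-alikes about, which are no part of the job. Leave any blue or brown look-alike of the reverse_stand alone.

How it is judged:
By the outcome, as a careful person would: the job done as asked, in the order asked, and still so for the second after the job is handed in, with the robot touching nothing.
It also fails if it takes over 38 s, if anything falls off the work surface, if the arm or the gripper's body presses on something with over 40 N, if the wrist force passes 120 N, or if a joint passes its speed limit or range.

## Working session

There is one attempt and no reset: what is moved stays moved. The work goes in short steps, Python scripts to look and compute and a tool call to move; the robot and the scene stay as the last step left them, time stands still between calls to the robot, and variables do not carry over. Pictures are saved under pics/ and viewed, at most 10 in all, crops included, and the job is handed in when it is done.

Besides the shell and the picture viewer there is one more tool, called by a JSON object that holds its "op" and its "data". step_arm: Moves the arm, as the interface text tells. Its arguments: {"type":"object","properties":{"motion":{"type":"array"},"hand":{"type":"number"},"squeeze":{"type":"number"}},"required":["motion"]}

```bash
mkdir -p pics
cat > h.py <<'E'
import cv2,numpy as np
from cell import robot
def snap(n,f):
    c=robot.read_camera(n); cv2.imwrite('pics/'+f,c['pixels'][:,:,::-1]); np.savez('pics/'+n,**{k:v for k,v in c.items()}); return c
def load(n): return np.load('pics/'+n+'.npz',allow_pickle=True)
def proj(c,p):
    q=np.array(c['rotation']).T@(np.array(p)-c['xyz']); k=c['intrinsics']; q=q*[1,-1,-1]; u=k@q; return u[:2]/u[2]
def ray(c,uv):
    d=np.linalg.inv(c['intrinsics'])@[uv[0],uv[1],1]; return np.array(c['rotation'])@(d*[1,-1,-1])
def onz(c,uv,z):
    d=ray(c,uv); return c['xyz']+d*(z-c['xyz'][2])/d[2]
def tri(c1,u1,c2,u2):
    a,b=ray(c1,u1),ray(c2,u2); s=np.linalg.lstsq(np.c_[a,-b],c2['xyz']-c1['xyz'],rcond=None)[0]
    p,q=c1['xyz']+a*s[0],c2['xyz']+b*s[1]; return (p+q)/2,np.linalg.norm(p-q)
E
python3 - <<'E'
from h import *
for n in('top','side'):
    c=snap(n,n+'0.png'); print(list(c), c['xyz'],np.round(c['rotation'],2).tolist(),np.round(c['intrinsics']).tolist())
print(robot.observe())
E
```

```text
['pixels', 'intrinsics', 'xyz', 'rotation'] [0.29557056 0.07821539 1.08808003] [0.14, -0.02, -1.6] [[387.0, 0.0, 272.0], [0.0, 387.0, 212.0], [0.0, 0.0, 1.0]]
['pixels', 'intrinsics', 'xyz', 'rotation'] [0.24353624 0.53951976 0.73518994] [0.71, -0.02, -2.76] [[389.0, 0.0, 279.0], [0.0, 389.0, 210.0], [0.0, 0.0, 1.0]]
{'time': 0.1, 'qpos': array([ 1.17999235e+00,  3.42613004e-01,  1.52489268e+00,  8.91867192e-06,
        1.27542613e+00, -1.46006917e-01]), 'qvel': array([-0.00044627, -0.00213452, -0.00137761, -0.00029975, -0.00054652,
       -0.00018309]), 'joint_efforts': array([ 2.91673641e-03, -4.32004523e+01, -2.44698411e+01,  7.21110008e-02,
        5.25736716e-02, -5.27215093e-05]), 'tool_pos': array([0.12708897, 0.50903962, 0.2431453 ]), 'tool_rot': array([-3.14026898e+00, -2.03270774e-04,  2.89679286e+00]), 'contact_force': array([-0.79025716, -0.16773473, -1.55501137]), 'torque': array([-0.02259637,  0.01040656, -0.04890728]), 'grip_force': 0.0, 'opening': 0.09223662960215433}
```

View pics/top0.png

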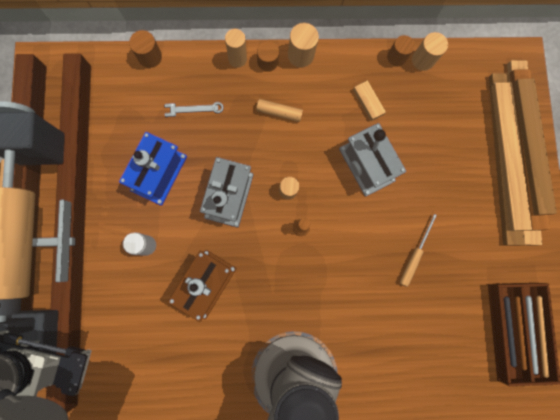

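View pics/side0.png

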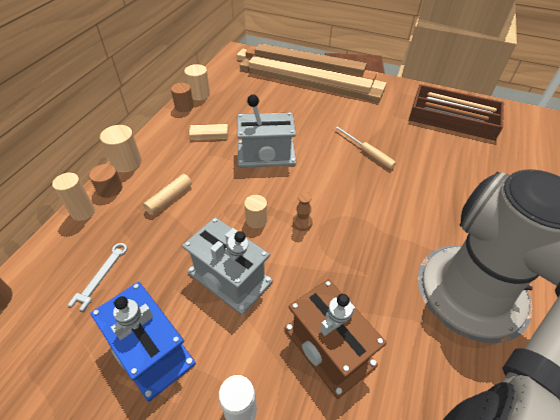

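Top view: the arm base is at about (297,375). Candidates for the reverse lever:
- Grey housing with cheeks and collar: top (227,192), side (228,262).
- Blue look-alike: top (153,168).
- Brown look-alike: top (202,286).
- Grey speed lever with a black ball and no cheeks: top (373,158).

I choose the grey one at (227,192) and check it in a close crop.

```bash
sed -i 's/^def snap/from scipy.spatial.transform import Rotation as Ro\ndef snap/; s/    c=robot.read_camera(n);/    c=robot.read_camera(n); c["rotation"]=Ro.from_euler("xyz",c["rotation"]).as_matrix();/' h.py
python3 - <<'E'
from h import *
for n in('top','side'):
    c=snap(n,n+'1.png')
a=cv2.imread('pics/top1.png')[150:235,190:265]; b=cv2.imread('pics/side1.png')[210:310,178:278]
cv2.imwrite('pics/crop1.png',np.hstack([cv2.resize(a,(450,510),interpolation=2)[:500,:390],cv2.resize(b,(400,400),interpolation=2)[:,:].copy() if 0 else cv2.resize(b,(400,500),interpolation=2)]))
t=load('top');s=load('side')
print(proj(t,[0,0,0.0]),proj(t,[0.127,0.509,.244]))
for uv in [(220,157),(251,163),(239,226),(202,220)]: print(onz(t,uv,.108))
E
```

```text
[294.64903385 375.96792573] [ 56.56908364 353.36433786]
[0.57782067 0.18330177 0.108     ]
[0.56021848 0.1031971  0.108     ]
[0.39665598 0.13668713 0.108     ]
[0.41417736 0.23011505 0.108     ]
```

View pics/crop1.png

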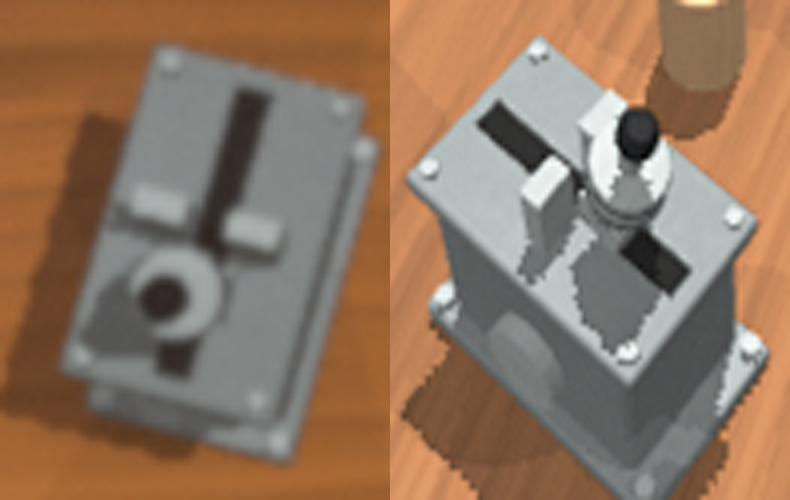

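The crop confirms it: a grey housing with two cheeks and a ringed collar under a black cap, leaning to the near side (cap at top (217,199.5), side (240,237)). Next I triangulate.

Run:
```python
from h import *
from scipy.optimize import least_squares
t=load('top');s=load('side')
T=[(216.2,157),(251.3,166.3),(236.3,220),(200.3,212)];S=[(181.75,245.6),(215.5,217.6),(269.75,254.4),(238.5,286.4)]
P=[]
for u,v in zip(T,S): p,e=tri(t,u,s,v); P.append(p); print(p.round(4),e.round(4))
P=np.array(P); print(P.mean(0), [np.linalg.norm(P[i]-P[i-1]).round(4) for i in range(4)])
cap,e=tri(t,(217.2,199.5),s,(239.75,237)); print('cap',cap,e)
L=np.array([[80,50],[80,-50],[-80,-50],[-80,50]])/1e3
def pose(q,x,y,z): c,sn=np.cos(q[2]),np.sin(q[2]); return np.array([q[0]+c*x-sn*y,q[1]+sn*x+c*y,z])
def f(q):
    r=[]
    for l,u,v in zip(L,T,S):
        p=pose(q,*l,.108); r+=[*(proj(t,p)-u),*(proj(s,p)-v)]
    a=q[3]; 
    p=pose(q,.164*np.sin(a),0,.03+.164*np.cos(a)); r+=[*(proj(t,p)-(217.2,199.5)),*(proj(s,p)-(239.75,237))]
    return r
o=least_squares(f,[.49,.16,-.2,-.3],loss='soft_l1'); print(o.x,np.round(f(o.x),1))
q=o.x
for a in(q[3],.0,.3): print(a,pose(q,.127*np.sin(a),0,.03+.127*np.cos(a)))
```

```text
[0.5783 0.1933 0.1044] 0.0015
[0.5521 0.1024 0.1014] 0.0021
[0.4118 0.1436 0.0991] 0.0029
[0.4344 0.2344 0.1072] 0.0009
[0.4941503  0.16842904 0.1030196 ] [np.float64(0.1497), np.float64(0.0946), np.float64(0.1463), np.float64(0.0939)]
cap [0.45197512 0.18233204 0.18376933] 0.001828921464371149
[ 0.49223815  0.16977532 -0.29622715 -0.26968931] [-0.4 -2.  -3.2 -1.6  1.5 -1.1 -0.9 -3.7 -0.7  4.3  4.  -0.3 -2.6  1.8
  0.2  3.5 -0.2  0.7  0.1 -1.2]
-0.26968931125066786 [0.45987506 0.17965276 0.15240942]
0.0 [0.49223815 0.16977532 0.157     ]
0.3 [0.52813454 0.15881948 0.15132773]
```

{"op": "step_arm", "data": {"motion": [[[-0.7, -0.4, -0.3], 0.04], [[-1.5, -0.9, -0.3], 0.04], [[-2.3, -1.4, -0.3], 0.04], [[-3.1, -1.9, -0.3], 0.04], [[-3.9, -2.3, -0.3], 0.04], [[-4.7, -2.8, -0.3], 0.04], [[-5.4, -3.2, -0.3], 0.04], [[-6.1, -3.6, -0.3], 0.04], [[-6.72, -3.98, -0.3], 0.04], [[-6.72, -3.98, -0.3], 0.04]], "hand": 0}}

```text
time: 1.45
tool_pos: [0.4621, 0.178, 0.2612]
tool_rot: [-3.141, -0.0, 2.853]
contact_force: [0.4, 0.2, -0.1]
opening: 0.0921
grip_force: 0.0
```

Run:
```python
from h import *
o=robot.observe(); print(o['time'],o['tool_pos'],o['tool_rot'],o['contact_force'])
for n in('top','side'): snap(n,n+'2.png')
cv2.imwrite('pics/crop2.png',np.hstack([cv2.resize(cv2.imread('pics/%s2.png'%n)[a:a+130,b:b+100],(400,520),interpolation=2) for n,a,b in(('top',130,170),('side',190,180))]))
s=load('side');print([proj(s,o['tool_pos']+[0,0,d]) for d in(-.017,0)])
```

```text
1.45 [0.46205519 0.17795337 0.2612346 ] [-3.14107741e+00 -1.06976616e-04  2.85288753e+00] [ 0.43457096  0.1725028  -0.06918226]
[array([232.57337475, 211.21076788]), array([231.77913008, 204.41773478])]
```

View pics/crop2.png

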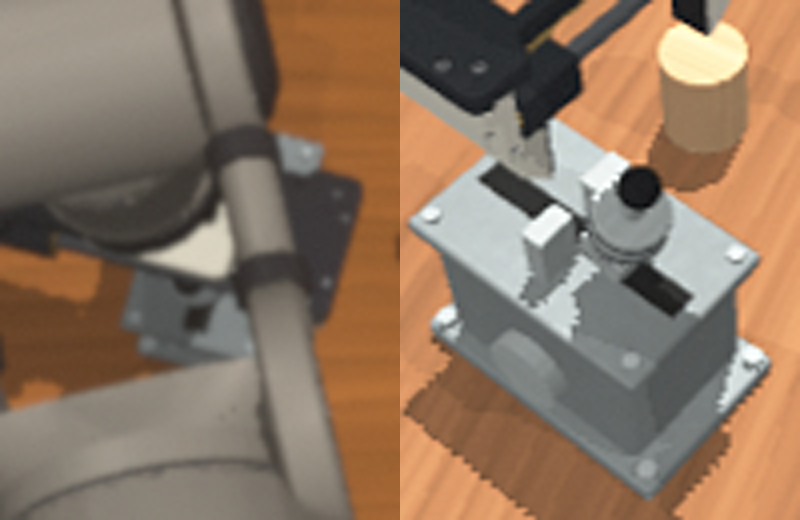

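{"op": "step_arm", "data": {"motion": [[[0.04, 0.02, 0.4], 0], [[0.04, 0.02, 0.8], 0], [[0.04, 0.02, 1.15], 0], [[0.04, 0.02, 1.45], 0], [[0.04, 0.02, 1.65], 0], [[0.04, 0.02, 1.8], 0], [[0.04, 0.02, 1.8], 0], [[0.04, 0.02, 1.8], 0]]}}

```text
time: 2.55
tool_pos: [0.4588, 0.182, 0.1542]
tool_rot: [3.141, 0.001, 2.857]
contact_force: [0.2, 0.1, 0.7]
opening: 0.0918
grip_force: 0.0
```

Run:
```python
from h import *
snap('side','side3.png')
cv2.imwrite('pics/crop3.png',cv2.resize(cv2.imread('pics/side3.png')[180:290,170:290],(720,600),interpolation=2))
```

```text
(no output)
```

View pics/crop3.png

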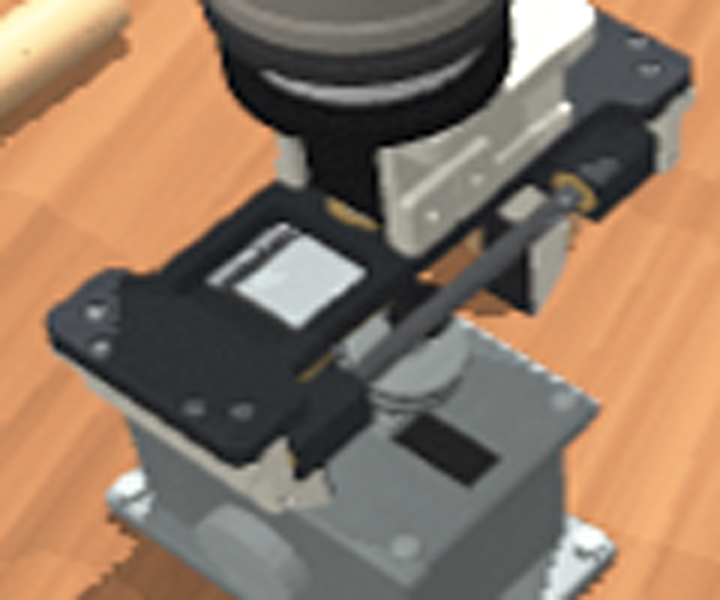

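The ring (crop (422,360)) sits between the two fingertips (about (335,470) and (525,305)), so I close on it.

{"op": "step_arm", "data": {"motion": [[[0, 0, 0], 0], [[0, 0, 0], 0], [[0, 0, 0], 0], [[0, 0, 0], 0], [[0, 0, 0], 0], [[0, 0, 0], 0], [[0, 0, 0], 0], [[0, 0, 0], 0]], "hand": 255, "squeeze": 25}}

```text
time: 3.6
tool_pos: [0.458, 0.1806, 0.1536]
tool_rot: [-3.139, -0.001, 2.857]
contact_force: [-1.6, -6.1, 2.3]
opening: 0.0376
grip_force: 25.0
```

{"op": "step_arm", "data": {"motion": [[[0.02, -0.02, -0.06], 0], [[0.03, -0.03, -0.12], 0], [[0.05, -0.03, -0.18], 0], [[0.07, -0.03, -0.24], 0], [[0.07, -0.03, -0.24], 0], [[0.07, -0.03, -0.24], 0]]}}

```text
time: 4.35
tool_pos: [0.454, 0.1815, 0.1681]
tool_rot: [3.141, 0.0, 2.857]
contact_force: [0.7, 3.2, -5.4]
opening: 0.0374
grip_force: 25.0
```

Run:
```python
from h import *
snap('side','side4.png')
cv2.imwrite('pics/crop4.png',cv2.resize(cv2.imread('pics/side4.png')[180:290,170:290],(720,600),interpolation=2))
print(robot.observe()['tool_pos'])
```

```text
[0.45405072 0.1814763  0.16808225]
```

View pics/crop4.png

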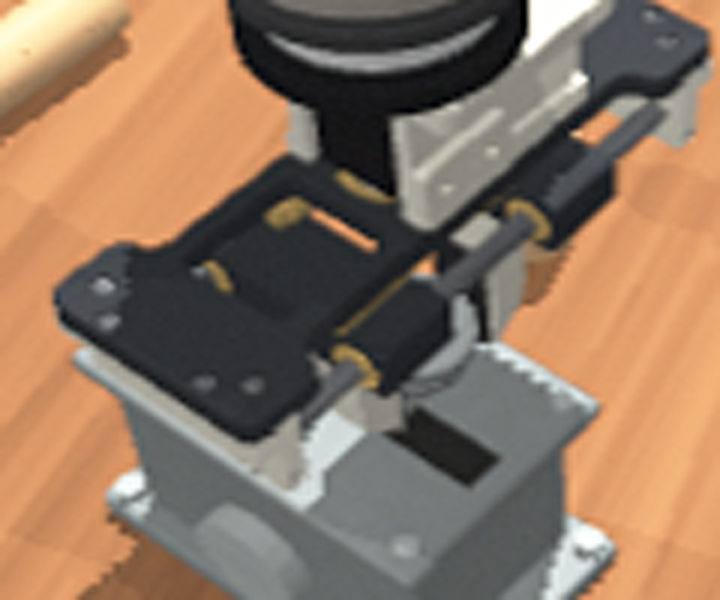

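{"op": "step_arm", "data": {"motion": [[[-0.08, 0, -0.02], 0], [[-0.16, 0, -0.04], 0], [[-0.28, 0, -0.06], 0], [[-0.4, 0, -0.07], 0], [[-0.52, 0, -0.08], 0], [[-0.63, 0, -0.085], 0], [[-0.63, 0, -0.085], 0]]}}

```text
time: 5.28
tool_pos: [0.49, 0.1708, 0.1728]
tool_rot: [-3.142, -0.002, 2.856]
contact_force: [0.3, 4.3, -5.5]
opening: 0.0372
grip_force: 25.0
```

{"op": "step_arm", "data": {"motion": [[[-0.12, 0, 0.005], 0], [[-0.24, 0, 0.015], 0], [[-0.36, 0, 0.03], 0], [[-0.47, 0, 0.045], 0], [[-0.59, 0, 0.075], 0], [[-0.71, 0, 0.105], 0], [[-0.71, 0, 0.105], 0], [[-0.71, 0, 0.105], 0]]}}

```text
time: 6.28
tool_pos: [0.5311, 0.1587, 0.1669]
tool_rot: [-3.142, 0.0, 2.857]
contact_force: [-0.1, 2.8, -5.5]
opening: 0.0375
grip_force: 25.0
```

{"op": "step_arm", "data": {"motion": [[[0, 0, 0], 0], [[0, 0, 0], 0], [[0, 0, 0], 0], [[0, 0, 0], 0], [[0, 0, 0], 0], [[0, 0, 0], 0], [[0, 0, 0], 0]], "hand": 0}}

```text
time: 7.15
tool_pos: [0.5312, 0.1587, 0.1669]
tool_rot: [3.142, 0.0, 2.857]
contact_force: [-0.4, -0.3, 0.8]
opening: 0.0914
grip_force: 0.0
```

{"op": "step_arm", "data": {"motion": [[[0, 0, -0.3], 0], [[0, 0, -0.8], 0], [[0, 0, -1.4], 0], [[0, 0, -2.0], 0], [[1, 1, -2.0], 0], [[2, 1.8, -2.0], 0], [[2.8, 2.5, -2.0], 0], [[3.5, 3, -2.0], 0], [[4, 3.5, -2], 0], [[4, 3.5, -2], 0]]}}

```text
time: 8.4
tool_pos: [0.3572, 0.4304, 0.2868]
tool_rot: [3.141, -0.001, 2.862]
contact_force: [0.8, 0.1, -0.3]
opening: 0.0916
grip_force: 0.0
```

Run:
```python
from h import *
for n in('top','side'): snap(n,n+'5.png')
cv2.imwrite('pics/crop5.png',np.hstack([cv2.resize(cv2.imread('pics/%s5.png'%n)[a:a+100,b:b+80],(400,500),interpolation=2) for n,a,b in(('top',140,185),('side',205,185))]))
print(robot.observe()['tool_pos'])
```

```text
[0.35931027 0.42810391 0.28672855]
```

View pics/crop5.png

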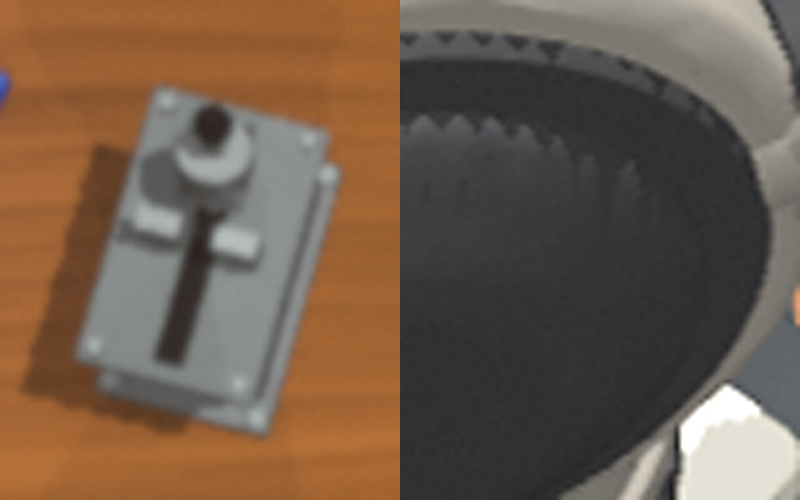

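The top view shows the lever past the cheeks (cap (227,165)), but the gripper hides the side view, so I move clear for a check of the collar.

{"op": "step_arm", "data": {"motion": [[[0.8, 0, 0], 0], [[1.6, 0, 0], 0], [[2.4, 0.1, 0], 0], [[3.2, 0.1, 0], 0], [[3.8, 0.2, 0], 0], [[4.1, 0.2, 0], 0], [[4.1, 0.2, 0], 0], [[4.1, 0.2, 0], 0]]}}

```text
time: 9.5
tool_pos: [0.1286, 0.5078, 0.2869]
tool_rot: [-3.141, 0.001, 2.855]
contact_force: [0.3, -0.5, 0.1]
opening: 0.0918
grip_force: 0.0
```

Run:
```python
from h import *
for n in('top','side'): snap(n,n+'6.png')
cv2.imwrite('pics/crop6.png',np.hstack([cv2.resize(cv2.imread('pics/side%d.png'%n)[205:305,175:275],(400,500),interpolation=2) for n in(1,6)]))
s=load('side');q=[.4922,.1698,-.285]
for a in(.26,.285,.31):
  for nm,r in(('cap top',.167),('ring top home',.138),('ring top up',.156),('ring bot home',.116)):
    x=r*np.sin(a); print(a,nm,((proj(s,[q[0]+x*np.cos(q[2]),q[1]+x*np.sin(q[2]),.03+r*np.cos(a)])-[175,205])*[4,5]+[400,0]).round())
```

```text
0.26 cap top [518.  29.]
0.26 ring top home [537.  87.]
0.26 ring top up [525.  51.]
0.26 ring bot home [551. 129.]
0.285 cap top [512.  26.]
0.285 ring top home [532.  84.]
0.285 ring top up [520.  48.]
0.285 ring bot home [547. 127.]
0.31 cap top [506.  23.]
0.31 ring top home [528.  82.]
0.31 ring top up [515.  45.]
0.31 ring bot home [543. 124.]
```

View pics/crop6.png

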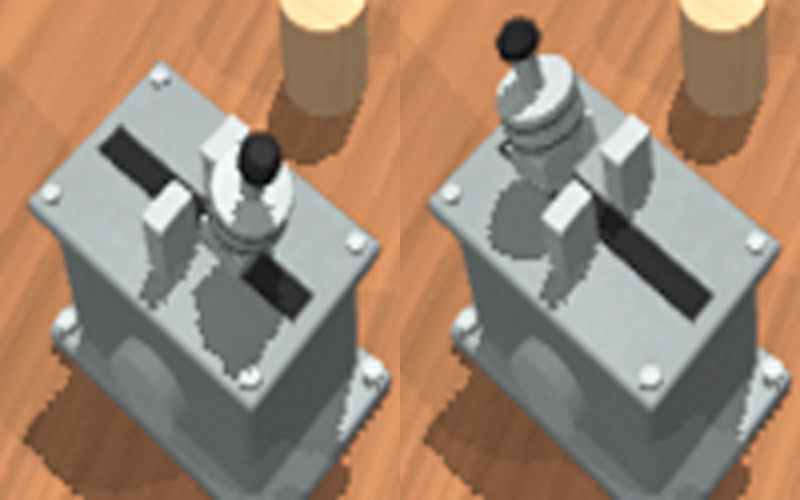

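The lever is on the reverse side behind the cheeks. The collar ring's top, at about (540,85), matches the predicted home position (537,87); raised it would be at (525,51). Handing in.

```bash
python3 -c "
from cell import robot
print(robot.hand_in())"
```

```text
the job is handed in; nothing more can be done
None
```

The reverse lever is through the gate at about +0.26 rad with its collar home behind the cheeks, the speed lever was never approached, and the job was handed in at about 9.6 s; no verdict came back.

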